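# Cover the digestion block and switch it on

## Robot

A 6-joint arm with a two-finger parallel gripper is mounted at the origin on the work surface. World frame = base frame: x ahead of the robot, y to its left, z up, the work surface at z = 0. Lengths are in m, angles in rad, forces in N, time in s.
With the tool pointing down it reaches from about 0.375 to 0.9 m from the base axis. Payload 3.1 kg.
Tool frame: the origin (TCP) lies between the finger pads; the fingertips stand 19 mm ahead of it and the grasp point (between the pads) is the TCP; z points along the fingers, y is the line along which they close (so a half turn about z gives the same grasp; the last joint's range is limited). The gripper opens to 87 mm and grips with 3 to 60 N. Pads are 19 mm wide; open, the fingers measure 117 mm over their backs; the gripper's body (75 mm by 190 mm) begins 51 mm behind the grasp point.
Start: joints at [-1.347, 0.527, 1.433, -0, 1.181, -0.178], TCP at [0.245, -0.575, 0.242] pointing down, gripper open.
Joint ranges: [-3.08, 3.08], [-0.75, 2.2], [0.22, 2.44], [-1.43, 4.57], [0, 2.65], [-2.85, 2.85]. Speed limits (rad/s): [2.79, 2.79, 3.14, 3.14, 3.14, 3.14].

## Interface

Orientations are given as a rotation vector (axis times angle).
In Python, from bench import manip gives the robot as it stands. The module is installed in compiled form; this text tells all that it offers.
- The arm moves only by the tool send_rows, never from a script. Its argument "increments" is one flat list of numbers, 7 for each row, row after row: the shift along the tool's x, y, z in units of 0.2 m (1.0 is 0.2 m), then the turn, a rotation vector about the tool's x, y, z in units of pi rad (1.0 is pi rad), then the opening, from -1 (shut) to 1 (fully open). A call has 1 to 20 rows; each row is the pose to reach, as a shift and turn from the pose commanded when the call began, along the tool's axes at that moment, turning the shorter way round; what a row does not reach only later rows make up. A row lasts 1/12 s, in which the tool goes at most 41.7 mm and 7.16 degrees, less where a joint would pass 70% of its speed; a pose out of reach is approached as far as the arm can. A call with a number of a shift or a turn outside -1 to 1 is refused whole. A call with a gripper value outside its range is refused whole. The fingers move at their own pace and stop on an object; "grip_force" is the grip in N (left out, the last holds). Time passes only in rows, so rows that repeat a pose let the fingers close. It gives the time, the measured TCP pose, the force, the opening and the grip force at its end, in the units of the state.
- manip.sense(): the state, without advancing time (a new reading comes with each control period).
- manip.read_camera(name): name is "scene" or "top"; returns the picture (480x640x3 uint8, blue, green, red); there is no depth.
- manip.camera_model(name): a dict with "camera_matrix" (3x3 intrinsics, pixels), "distortion" ([k1, k2, p1, p2, k3] as OpenCV has them; the pictures are not rectified), "extrinsics" (4x4, takes a point from world to camera coordinates). Camera axes: x right, y down, z forward; pixel columns grow to the right and rows downward; lengths in m; the calibration is good to about 2 mm. A picture is of the moment at which its call begins. camera_model takes no time and is no camera call.
- manip.hand_in(): hands the job in; it is judged then, once.
The state is a dict: "time": time; "joint_pos": joint angles; "qd": joint speeds; "joint_torque": joint torques, N m; "tcp_pos": TCP position; "tcp_rot": TCP orientation; "ft_force": force on the tool from outside, world axes, zero at the start; "moment": the same for the moment, N m; "gripper_width": opening from 0.0 (shut) to 1.0 (fully open); "gripper_force": force on a finger pad.
Only numpy, scipy, OpenCV 4.12 (cv2) and the standard library are available. Lean on these libraries where they do the work, as an engineer would, in place of code of your own. Each camera call takes 0.05 s, during which the arm holds its last target. There are 200 camera calls.

## Task

The block heater is loaded with vials: take its round steel cover from the sloping rest and set it gently, rim down, in the round well on top of the heater, seated fully home all round, and let go of it. Only then switch the heater on: turn the large black bar handle on its sloping panel a quarter turn clockwise, from OFF (bar lying across the panel) to its ON stop (bar pointing up the panel), and let go. Leave the small temperature knob, the vial rack, the bottle and the beaker as they are.

Things in the scene. Friction and masses are not known exactly. Their poses are not given: they have to be found in the camera images.
- heater: Block heater fixed to the bench, 290 (x) x 280 (y) x 150 mm high, grey, white top and panel; nothing above it. Origin: centre of underside; x to its back, z up. Its front is a control panel sloping 32 deg from horizontal, facing the robot, rising from an 84 mm front edge to the flat top: main switch on its right seen from the robot, display and small knob on its left. Behind it the round well.
- well (a point): Centre of the floor of the round well in the heater's top; z up. Well 146 mm across, 16 mm deep, edge chamfered 2 mm. In its middle a block with black-capped vials, 108 mm across, rises 12 mm above the floor; the cover's rim goes round it and stands on the floor. A seated cover has its origin at this point and its top plate 10 mm above the heater's top.
- cover: Round steel cover, 140 mm across, 0.3 to 0.5 kg: top plate with a hollow downturned rim (wall 4 mm, 26 mm high in all, 21 mm deep inside) and a black bar handle on top. Origin: centre of the rim's open edge; z from rim side to handle side, y along the handle bar. Starts leaning on the rest, rim against the plate, handle facing up and to the robot side, z tilted 34 deg from vertical.
- cover_grip (a point): Middle of the cover's handle bar, 60 mm above the rim's edge along the cover's z; axes as the cover's. The bar is 94 mm long (along y), 16 mm wide and 16 mm high, on two 10 mm posts 74 mm apart; 26 mm free between bar and top plate.
- rest: Sheet-steel rest holding the cover, fixed to the bench left or right of the heater: plate 150 x 120 mm sloping 34 deg from horizontal, facing the robot side, up to 115 mm high. Origin: centre of underside, 74 mm below the plate's middle. The cover's rim sits on two 10 mm pegs that stand 16 mm out of the plate near its lower edge; the cover comes off freely along its own z axis.
- main_switch (a joint): Turn of the main switch's bar handle (rad): 0 = OFF, bar across the panel, white-marked pointer to the left seen from the robot; 1.571 = ON, pointer up the panel; grows clockwise seen from outside the panel. Stops at both ends. A spring detent pulls it to the nearer end (goes over at 0.785); it takes at most 0.35 N m.
- switch_grip (a point): On the bar handle's axis of turning, at grip height, 33 mm above the panel. z points out of the panel along the axis; x along the bar to its pointer end, turning with it. Bar 14 mm wide, reaching 44 mm to the pointer end and 36 mm to the other; its top 13 mm above this point. It stands on a disc 50 mm across whose top is 23 mm below this point, over a 68 mm square aluminium plate.
- temp_mark (a point): White mark at the rim of the small round temperature knob (36 mm across, 18 mm high) on the left of the panel, 141 mm from the main switch's axis. To be left as it is set.
- vial_rack: White plastic rack with capped glass vials, loose, 75 x 170 mm (x, y) and 115 mm high, on the other side of the heater from the rest. Origin: centre of its underside. To be left alone.
- reagent: Amber reagent bottle with a black cap, loose, 74 mm across, 150 mm high, far left. Origin: centre of its underside. To be left alone.
- beaker: Glass beaker, loose, 72 mm across, 95 mm high, far right. Origin: centre of its underside. To be left alone.
Not all that is in view belongs to the job. What is shaped like the cover but purple is not meant.

How it is judged:
By the outcome, as a careful person would: the job done as asked, in the order asked, and still so for the second after the job is handed in, with the robot touching nothing.
It also fails if it takes over 64 s, if anything falls off the work surface, if the arm or the gripper's body presses on something with over 40 N, if the wrist force passes 120 N, or if a joint passes its speed limit or range.

## Working session

There is one attempt and no reset: what is moved stays moved. The work goes in short steps, Python scripts to look and compute and a tool call to move; the robot and the scene stay as the last step left them, time stands still between calls to the robot, and variables do not carry over. Pictures are saved under pics/ and viewed, at most 10 in all, crops included, and the job is handed in when it is done.

Besides the shell and the picture viewer there is one more tool, called after "Request:" as name(argument=value, ...), one argument or row to a line, values as JSON. send_rows: Moves the arm, as the interface text tells. Its arguments: {"type":"object","properties":{"increments":{"type":"array"},"grip_force":{"type":"number"}},"required":["increments"]}

```bash
mkdir -p pics; python3 - <<'E'
from bench import manip
import cv2
s=manip.sense();print(s)
for n in("scene","top"):
    cv2.imwrite(f"pics/{n}0.png",manip.read_camera(n)); m=manip.camera_model(n);print(n,m)
E
```

```text
{'time': 0.0, 'joint_pos': array([-1.34646348e+00,  5.28452021e-01,  1.43388633e+00, -1.10788909e-05,
        1.18137153e+00, -1.78514343e-01]), 'qd': array([ 1.91756013e-03, -1.87570555e-03,  6.56004445e-05, -9.73271484e-04,
        8.08376663e-05, -1.55460016e-04]), 'joint_torque': array([ 7.88881425e-04, -4.40038562e+01, -1.76591635e+01,  6.33549294e-02,
        5.82338660e-02, -1.58999601e-04]), 'tcp_pos': array([ 0.2448874 , -0.57428949,  0.24058535]), 'tcp_rot': array([-3.07600335e+00, -6.28103742e-01,  9.22097192e-05]), 'ft_force': array([-0.36146298,  0.15773079,  0.44054234]), 'moment': array([0.00337605, 0.00669085, 0.0265434 ]), 'gripper_force': 0.0, 'gripper_width': 1.0022575647402607}
scene {'camera_matrix': array([[506.40530631,   0.        , 321.01934608],
       [  0.        , 506.40530631, 241.82159602],
       [  0.        ,   0.        ,   1.        ]]), 'distortion': array([-0.063648,  0.      ,  0.      ,  0.      ,  0.      ]), 'extrinsics': array([[ 0.09041141,  0.99588303, -0.00653953,  0.0216078 ],
       [ 0.62311041, -0.06168912, -0.77969729, -0.24212596],
       [-0.77689072,  0.06641868, -0.62612249,  1.77341518],
       [ 0.        ,  0.        ,  0.        ,  1.        ]])}
top {'camera_matrix': array([[573.32927405,   0.        , 330.40632195],
       [  0.        , 573.32927405, 235.5126209 ],
       [  0.        ,   0.        ,   1.        ]]), 'distortion': array([-0.17842377,  0.        ,  0.        ,  0.        ,  0.        ]), 'extrinsics': array([[-1.27967936e-02, -9.99917711e-01, -9.01460977e-04,
        -6.37410192e-02],
       [-9.95550639e-01,  1.28250638e-02, -9.33511800e-02,
         5.25137287e-01],
       [ 9.33550596e-02, -2.97145730e-04, -9.95632836e-01,
         1.55029991e+00],
       [ 0.00000000e+00,  0.00000000e+00,  0.00000000e+00,
         1.00000000e+00]])}
```

View pics/scene0.png

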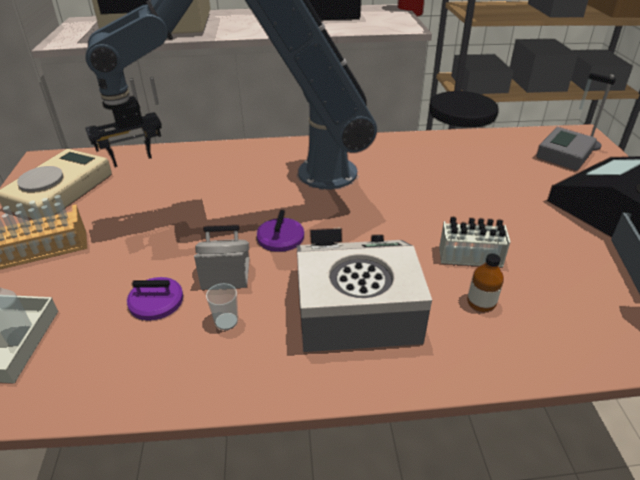

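View pics/top0.png

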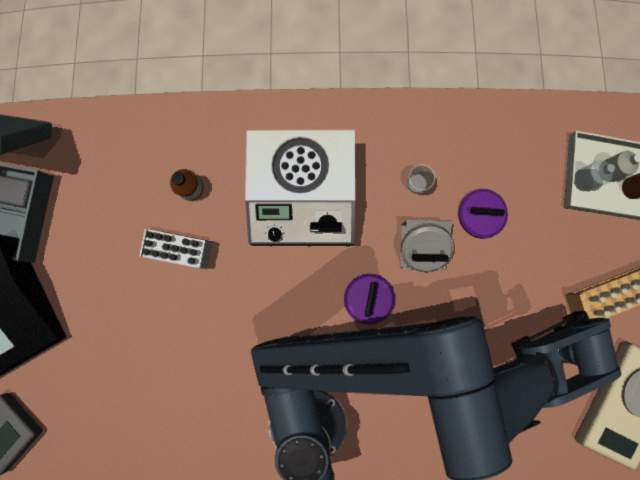

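The top image shows the steel cover on its rest at (428,247), and purple decoys at (483,213) and (370,298). The heater is at (300,187), with its switch at (326,224). By the description, the grey steel one at (428,247) is the cover, so I'll check it in a close crop.

```bash
python3 - <<'E'
import cv2
a=cv2.imread("pics/top0.png")
def crop(x,y,w,h,k):
    return cv2.resize(a[y:y+h,x:x+w],None,fx=k,fy=k,interpolation=cv2.INTER_CUBIC)
c=crop(238,122,226,156,3.5)
for X in range(240,464,20): cv2.putText(c,str(X),(int((X-238+.5)*3.5),8),0,.3,(0,0,255)); cv2.line(c,(int((X-238+.5)*3.5),10),(int((X-238+.5)*3.5),16),(0,0,255))
for Y in range(130,278,20): cv2.putText(c,str(Y),(0,int((Y-122+.5)*3.5)),0,.3,(0,0,255)); cv2.line(c,(18,int((Y-122+.5)*3.5)),(24,int((Y-122+.5)*3.5)),(0,0,255))
cv2.imwrite("pics/c1.png",c);print(c.shape)
E
```

```text
(546, 791, 3)
```

View pics/c1.png

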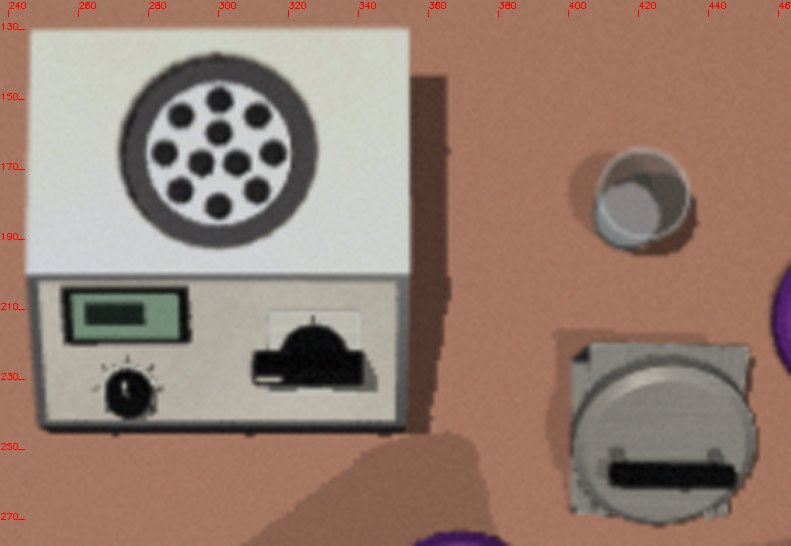

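The crop confirms the grey steel cover with a black bar at about (428,257) px on the grey rest. Next I'll crop the scene view for triangulation and segment features.

```bash
python3 - <<'E'
import cv2,numpy as np
a=cv2.imread("pics/scene0.png")
x0,y0,w,h,k=185,218,250,132,3.2
c=cv2.resize(a[y0:y0+h,x0:x0+w],None,fx=k,fy=k,interpolation=cv2.INTER_CUBIC)
for X in range(190,435,20): q=int((X-x0+.5)*k);cv2.putText(c,str(X),(q,8),0,.3,(0,0,255)); cv2.line(c,(q,10),(q,16),(0,0,255))
for Y in range(220,350,20): q=int((Y-y0+.5)*k);cv2.putText(c,str(Y),(0,q),0,.3,(0,0,255)); cv2.line(c,(18,q),(24,q),(0,0,255))
cv2.imwrite("pics/c2.png",c)
def blobs(img,box,thr,name):
    x,y,X,Y=box
    g=cv2.resize(img[y:Y,x:X],None,fx=8,fy=8,interpolation=cv2.INTER_LINEAR).max(2)
    for ct in cv2.findContours((g<thr).astype(np.uint8),0,1)[0]:
        if cv2.contourArea(ct)<64*15: continue
        f=lambda p:((np.array(p)+.5)/8-.5+[x,y]).round(2).tolist()
        p=ct[:,0]; (cc,wh,an)=cv2.minAreaRect(ct)
        e=cv2.fitEllipse(ct)
        print(name,"area",cv2.contourArea(ct)/64,"rect",f(cv2.boxPoints((cc,wh,an))),"ell",f(e[0]),np.array(e[1])/8)
t=cv2.imread("pics/top0.png")
blobs(t,(405,245,455,266),60,"handle top")
blobs(a,(200,222,245,240),60,"handle scene")
blobs(t,(262,128,340,202),110,"well top")
blobs(t,(305,208,350,235),50,"switch top")
E
```

```text
handle top area 257.140625 rect [[411.38, 261.22], [411.46, 253.14], [448.37, 253.51], [448.29, 261.59]] ell [429.41, 257.36] [ 7.93214464 47.21253586]
handle scene area 190.7109375 rect [[202.58, 226.09], [238.97, 224.81], [239.18, 230.72], [202.79, 232.01]] ell [220.9, 228.35] [ 5.92165327 47.53065872]
well top area 24.1171875 rect [[261.56, 200.81], [306.81, 200.81], [306.81, 201.44], [261.56, 201.44]] ell [268.63, 201.12] [ 0.62587959 88.29745483]
well top area 2406.9453125 rect [[260.89, 169.0], [295.73, 125.86], [338.77, 160.63], [303.93, 203.77]] ell [299.77, 164.75] [54.64881134 56.08852386]
switch top area 359.0625 rect [[310.06, 214.81], [341.19, 214.81], [341.19, 231.56], [310.06, 231.56]] ell [326.7, 224.34] [16.62807846 30.64104652]
```

View pics/c2.png

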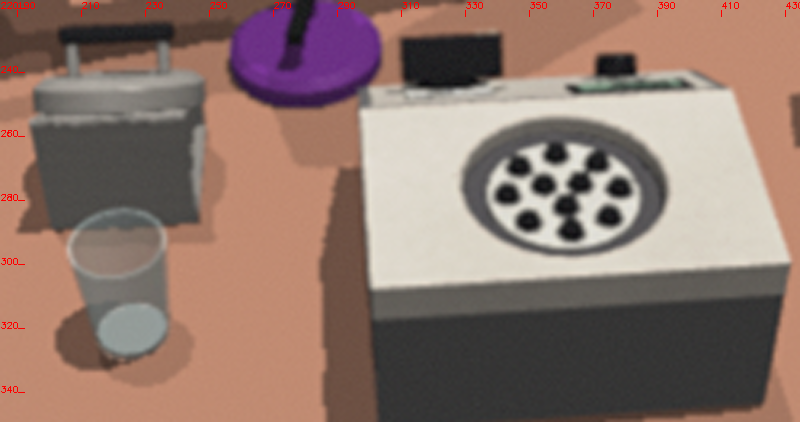

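```bash
cat > h.py <<'E'
from bench import manip
import cv2,numpy as np
from scipy.optimize import least_squares
from scipy.spatial.transform import Rotation as R
def proj(n,P):
    m=manip.camera_model(n);E=m["extrinsics"]
    return cv2.projectPoints(np.atleast_2d(P).astype(float),cv2.Rodrigues(E[:3,:3])[0],E[:3,3],m["camera_matrix"],m["distortion"])[0][:,0]
E
python3 - <<'E'
from h import *
# heater
b=.145;f=-.145+.066/np.tan(np.radians(32))
c=lambda x,y:((x-.0),(y))
tp=lambda cx,cy:(238-.5+cx/3.5,122-.5+cy/3.5)
sp=lambda cx,cy:(185-.5+cx/3.2,218-.5+cy/3.2)
obsT=[((b,.14,.15),tp(30,28)),((b,-.14,.15),tp(409,28)),((f,.14,.15),tp(26,273)),((f,-.14,.15),tp(409,273))]
obsS=[((b,-.14,.15),sp(370,290)),((b,.14,.15),sp(790,263))]
def cost(p):
    x,y,a,wx=p; M=R.from_euler('z',a).as_matrix();T=lambda P:np.array(P)@M.T+[x,y,0]
    r=[]
    for n,o in(("top",obsT),("scene",obsS)):
        r+=[(proj(n,T([q[0] for q in o]))-np.array([q[1] for q in o])).ravel()]
    th=np.linspace(0,2*np.pi,72)
    ring=lambda rr,z:T(np.c_[wx+rr*np.cos(th),rr*np.sin(th),0*th+z])
    r+=[3*(proj("top",ring(.0745,.15)).mean(0)-[299.77,164.75]),2*(proj("scene",ring(.074,.15)).mean(0)-sp(564.5,186))]
    return np.concatenate(r)
s=least_squares(cost,[.65,0,0,.05]);print("heater",s.x.round(4),s.fun.round(1))
x,y,a,wx=s.x;M=R.from_euler('z',a).as_matrix();print("well",M@[wx,0,.134]+[x,y,0])
# cover handle
T0=np.array([411.38,253.14,448.37,261.5]);S0=np.array([202.6,225.0,239.1,231.9])
from itertools import product
bx=np.array(list(product([-.008,.008],[-.047,.047],[-.008,.008])))
def q(a): return R.from_euler('zy',[a,-34],degrees=False) 
def rot(a): return (R.from_euler('z',a)*R.from_euler('y',-np.radians(34))).as_matrix()
rT=np.array([[411.38,261.22],[411.46,253.14],[448.37,253.51],[448.29,261.59]]);rS=np.array([[202.58,226.09],[238.97,224.81],[239.18,230.72],[202.79,232.01]])
def rect(P):
    h=cv2.minAreaRect(P.astype(np.float32).reshape(-1,1,2)); B=cv2.boxPoints(h)
    B=B[np.argsort(B[:,0])]; l=B[:2].mean(0);r=B[2:].mean(0); return np.r_[l,r]
def cc(p):
    P=bx@rot(p[3]).T+p[:3]
    return np.r_[rect(proj("top",P))-rect(rT),rect(proj("scene",P))-rect(rS)]
s=least_squares(cc,[.45,-.25,.14,0],diff_step=1e-4);print("grip",s.x.round(4),s.fun.round(2))
g=s.x;print("cover origin",g[:3]-.06*rot(g[3])[:,2])
# switch: bar (crop picks): pointer end left, other end right
pan=np.array([-.145,0,.084]);n=np.array([-np.sin(np.radians(32)),0,np.cos(np.radians(32))]);u=np.array([np.cos(np.radians(32)),0,np.sin(np.radians(32))])
def sw(p):
    C=pan+p[0]*u+[0,p[1],0]+n*.033
    bb=[C+[0,yy,0]+u*xx+n*zz for yy in(.044,-.036) for xx in(-.007,.007) for zz in (-.01,.013)]
    W=np.array(bb)@M.T+[x,y,0]; P=proj("top",W);Q=proj("scene",W)
    return [P[:,0].min()-310.0,P[:,0].max()-341.3,P[:,1].max()-231.7,Q[:,0].min()-sp(401,0)[0],Q[:,0].max()-sp(502,0)[0],Q[:,1].min()-sp(0,35)[1]],M@C+[x,y,0]
s=least_squares(lambda p:sw(p)[0],[.06,-.07]);print("switch",s.x,s.fun.round(1),sw(s.x)[1])
E
```

```text
heater [ 0.6441  0.0066 -0.0149  0.0512] [ 0.3  0.3 -0.2  0.1 -0.2  0.4  0.1  0.4  0.3  0.4  0.4  0.8  0.1 -0.2
 -0.3 -0.3]
well [0.69530686 0.00584329 0.134     ]
grip [ 0.455  -0.3253  0.1239 -0.03  ] [-0.52 -0.07  0.09  0.14 -0.52  0.15  0.1  -0.13]
cover origin [ 0.48858182 -0.32634819  0.07415682]
switch [ 0.06409898 -0.07058104] [-0.4  0.1 -0.  -0.8  0.4 -0.5] [ 0.53492996 -0.06235408  0.14595287]
```

```bash
cat >> h.py <<'E'
import json,os
def getcmd():
    d=json.load(open("cmd.json")); return np.array(d["p"]),R.from_rotvec(d["r"])
def setcmd(p,r): json.dump(dict(p=list(p),r=list(r.as_rotvec())),open("cmd.json","w"))
def plan(*T,nd=3):
    "targets (pos,Rotation): print increments from commanded pose; stores the last as commanded"
    p,r=getcmd()
    for tp,tr in T:
        d=np.round(r.inv().apply(np.array(tp)-p)/.2,nd)+0; w=np.round((r.inv()*tr).as_rotvec()/np.pi,nd)+0
        print(*d,*w,"| rows",max(np.linalg.norm(d)*.2/.0417,np.linalg.norm(w)*180/7.16).round(1),sep=", ")
    setcmd(p+r.apply(d*.2),r*R.from_rotvec(w*np.pi))
def Rt(x,y,z): return R.from_matrix(np.c_[x,y,z])
def Mc(a,t): return (R.from_euler('z',a)*R.from_euler('y',-np.radians(t))).as_matrix()
def down(a,t):
    m=Mc(a,t); return Rt(m[:,1],m[:,0],-m[:,2])
G=np.array([.455,-.3253,.1239]);GA=-.03
WELL=np.array([.6953,.0058,.134])
SW=np.array([.5349,-.0624,.1460]);SA=-.0149
E
python3 - <<'E'
from h import *
s=manip.sense()
setcmd([.245,-.575,.242],R.from_rotvec(s["tcp_rot"]))
z=Mc(GA,34)[:,2]
plan((G+z*.12,down(GA,34)))
E
```

```text
1.151, -0.878, 0.095, -0.168, 0.107, -0.351, | rows, 10.1
```

```bash
python3 - <<'E'
from h import *
s=manip.sense()
setcmd([.245,-.575,.242],R.from_rotvec(s["tcp_rot"]))
z=Mc(GA,34)[:,2]
e=G+z*.12
plan((e+(np.array([.245,-.575,.29])-e)*.4,down(GA,34)))
plan((e,down(GA,34)))
E
```

```text
0.69, -0.527, -0.039, -0.168, 0.107, -0.351, | rows, 10.1
0.512, 0.15, 0.262, 0.0, 0.0, 0.0, | rows, 2.9
```

Request:
send_rows(
  increments=[0.69,-0.527,-0.039,-0.168,0.107,-0.351,1,0.69,-0.527,-0.039,-0.168,0.107,-0.351,1,0.69,-0.527,-0.039,-0.168,0.107,-0.351,1,0.69,-0.527,-0.039,-0.168,0.107,-0.351,1,0.69,-0.527,-0.039,-0.168,0.107,-0.351,1,0.69,-0.527,-0.039,-0.168,0.107,-0.351,1,0.69,-0.527,-0.039,-0.168,0.107,-0.351,1,0.69,-0.527,-0.039,-0.168,0.107,-0.351,1,0.69,-0.527,-0.039,-0.168,0.107,-0.351,1,0.69,-0.527,-0.039,-0.168,0.107,-0.351,1,0.69,-0.527,-0.039,-0.168,0.107,-0.351,1,0.69,-0.527,-0.039,-0.168,0.107,-0.351,1,0.69,-0.527,-0.039,-0.168,0.107,-0.351,1],
  grip_force=40,
)

```text
time: 1.18
tcp_pos: [0.3301, -0.4241, 0.2488]
tcp_rot: [1.914, 1.848, 0.565]
ft_force: [-0.1, 0.6, 0.7]
gripper_width: 0.998
gripper_force: 0.0
```

Request:
send_rows(
  increments=[0.512,0.15,0.262,0,0,0,1,0.512,0.15,0.262,0,0,0,1,0.512,0.15,0.262,0,0,0,1,0.512,0.15,0.262,0,0,0,1,0.512,0.15,0.262,0,0,0,1,0.512,0.15,0.262,0,0,0,1],
)

```text
time: 1.68
tcp_pos: [0.3885, -0.3238, 0.2231]
tcp_rot: [1.907, 1.851, 0.563]
ft_force: [0.4, -0.0, 1.1]
gripper_width: 1.0
gripper_force: 0.0
```

```bash
python3 - <<'E'
from h import *
s=manip.sense();p,r=getcmd()
print(s["time"],(s["tcp_pos"]-p)*1e3,(r.inv()*R.from_rotvec(s["tcp_rot"])).as_rotvec(degrees=True),s["joint_pos"].round(2))
cv2.imwrite("pics/t1.png",cv2.resize(manip.read_camera("top")[190:330,340:500],None,fx=4,fy=4,interpolation=cv2.INTER_CUBIC))
z=Mc(GA,34)[:,2]
plan((G,down(GA,34)))
E
```

```text
1.6833 [ 0.61041612 -0.56595081 -0.34898705] [-0.02665574 -0.17930244 -0.11300858] [-1.24  0.34  2.06  0.91  0.72 -1.91]
-0.001, 0.0, 0.6, 0.0, 0.0, 0.0, | rows, 2.9
```

View pics/t1.png

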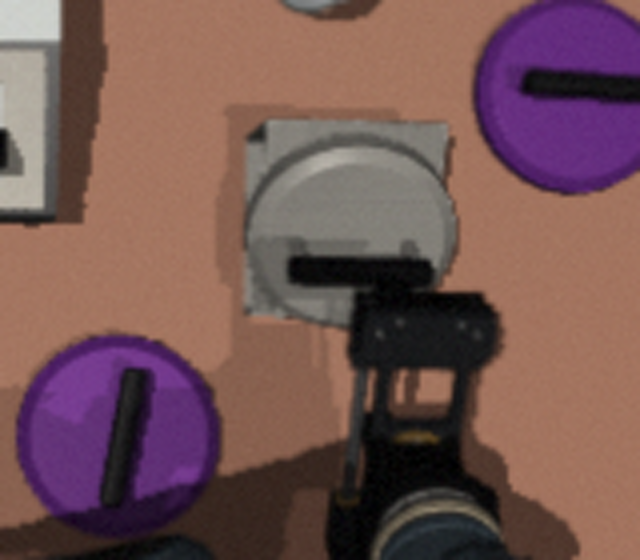

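The gripper is lined up behind the bar. It shows about 60 px to the right in the crop, which is the parallax expected from its height. I'll advance and close.

Request:
send_rows(
  increments=[0,0,0.15,0,0,0,1,0,0,0.3,0,0,0,1,0,0,0.4,0,0,0,1,0,0,0.48,0,0,0,1,0,0,0.54,0,0,0,1,0,0,0.58,0,0,0,1,0,0,0.6,0,0,0,1,0,0,0.6,0,0,0,1,0,0,0.6,0,0,0,1],
)

```text
time: 2.48
tcp_pos: [0.4549, -0.3266, 0.1233]
tcp_rot: [1.909, 1.85, 0.564]
ft_force: [-0.6, -0.0, 1.0]
gripper_width: 1.0
gripper_force: 0.0
```

Request:
send_rows(
  increments=[0,0,0,0,0,0,-1,0,0,0,0,0,0,-1,0,0,0,0,0,0,-1,0,0,0,0,0,0,-1,0,0,0,0,0,0,-1,0,0,0,0,0,0,-1,0,0,0,0,0,0,-1,0,0,0,0,0,0,-1,0,0,0,0,0,0,-1,0,0,0,0,0,0,-1],
)

```text
time: 3.32
tcp_pos: [0.455, -0.3253, 0.1231]
tcp_rot: [1.908, 1.851, 0.565]
ft_force: [-0.2, 0.6, 1.1]
gripper_width: 0.331
gripper_force: 0.0
```

```bash
python3 - <<'E'
from h import *
s=manip.sense();p,r=getcmd()
print(s["time"],(s["tcp_pos"]-p)*1e3,(r.inv()*R.from_rotvec(s["tcp_rot"])).as_rotvec(degrees=True),s["joint_pos"].round(2),s["ft_force"],s["moment"])
z=Mc(GA,34)[:,2]
plan((G+z*.07,down(GA,34)))
E
```

```text
3.3167 [ 0.07658007  0.0576427  -0.87745824] [-0.02430909 -0.08760869 -0.06102202] [-1.08  0.6   2.04  1.26  0.54 -2.18] [-0.1839932   0.63718116  1.10469488] [0.01357942 0.25141816 0.05088912]
0.001, 0.0, -0.35, 0.0, 0.0, 0.0, | rows, 1.7
```

Request:
send_rows(
  increments=[0,0,0,0,0,0,-1,0,0,0,0,0,0,-1,0,0,0,0,0,0,-1,0,0,0,0,0,0,-1,0,0,0,0,0,0,-1,0,0,0,0,0,0,-1],
)

```text
time: 3.82
tcp_pos: [0.4544, -0.3253, 0.1227]
tcp_rot: [1.909, 1.852, 0.564]
ft_force: [-3.8, -0.2, -2.3]
gripper_width: 0.181
gripper_force: 40.0
```

Request:
send_rows(
  increments=[0,0,-0.02,0,0,0,-1,0,0,-0.05,0,0,0,-1,0,0,-0.1,0,0,0,-1,0,0,-0.16,0,0,0,-1,0,0,-0.22,0,0,0,-1,0,0,-0.28,0,0,0,-1,0,0,-0.33,0,0,0,-1,0.001,0,-0.35,0,0,0,-1,0.001,0,-0.35,0,0,0,-1],
)

```text
time: 4.57
tcp_pos: [0.4156, -0.3239, 0.182]
tcp_rot: [1.907, 1.851, 0.564]
ft_force: [1.2, -0.2, -4.5]
gripper_width: 0.181
gripper_force: 40.0
```

```bash
python3 - <<'E'
from h import *
s=manip.sense();p,r=getcmd()
print(s["time"],(s["tcp_pos"]-p)*1e3,(r.inv()*R.from_rotvec(s["tcp_rot"])).as_rotvec(degrees=True),s["joint_pos"].round(2),s["ft_force"],s["moment"])
D=down(SA,0)
plan(([.46,-.30,.28],D))
plan(([.58,-.15,.28],D))
plan((WELL+[0,0,.06+.06],D))
E
```

```text
4.5667 [-0.20302251  0.14372443  0.05322147] [-0.06636244 -0.1414888  -0.09701019] [-1.17  0.45  2.07  1.04  0.63 -2.01] [ 1.24703418 -0.16022447 -4.50424907] [ 0.00246742  0.78479645 -0.00764687]
0.127, 0.454, -0.285, 0.189, 0.001, -0.005, | rows, 4.8
0.759, 0.589, -0.001, 0.0, 0.0, 0.0, | rows, 4.6
0.788, 0.565, 0.129, 0.0, 0.0, 0.0, | rows, 4.7
```

Request:
send_rows(
  increments=[0.04,0.15,-0.1,0.02,0,0,-1,0.08,0.3,-0.2,0.05,0,0,-1,0.11,0.4,-0.25,0.08,0,-0.002,-1,0.127,0.454,-0.285,0.11,0,-0.003,-1,0.127,0.454,-0.285,0.14,0.001,-0.004,-1,0.127,0.454,-0.285,0.17,0.001,-0.005,-1,0.127,0.454,-0.285,0.189,0.001,-0.005,-1,0.127,0.454,-0.285,0.189,0.001,-0.005,-1,0.127,0.454,-0.285,0.189,0.001,-0.005,-1],
)

```text
time: 5.32
tcp_pos: [0.4626, -0.2986, 0.2787]
tcp_rot: [2.234, 2.209, -0.002]
ft_force: [0.8, -0.6, -4.3]
gripper_width: 0.179
gripper_force: 40.0
```

Request:
send_rows(
  increments=[0.08,0.06,0,0,0,0,-1,0.2,0.155,0,0,0,0,-1,0.33,0.26,0,0,0,0,-1,0.46,0.36,0,0,0,0,-1,0.59,0.46,0,0,0,0,-1,0.7,0.545,0,0,0,0,-1,0.759,0.589,-0.001,0,0,0,-1,0.759,0.589,-0.001,0,0,0,-1],
)

```text
time: 5.98
tcp_pos: [0.5806, -0.1465, 0.2776]
tcp_rot: [-2.233, -2.207, -0.0]
ft_force: [-0.4, 0.2, -3.8]
gripper_width: 0.179
gripper_force: 40.0
```

Request:
send_rows(
  increments=[0.08,0.06,0.01,0,0,0,-1,0.2,0.145,0.03,0,0,0,-1,0.33,0.24,0.05,0,0,0,-1,0.46,0.33,0.07,0,0,0,-1,0.59,0.42,0.09,0,0,0,-1,0.7,0.5,0.115,0,0,0,-1,0.77,0.55,0.125,0,0,0,-1,0.788,0.565,0.129,0,0,0,-1,0.788,0.565,0.129,0,0,0,-1,0.788,0.565,0.129,0,0,0,-1],
)

```text
time: 6.82
tcp_pos: [0.6942, 0.0047, 0.2518]
tcp_rot: [-2.239, -2.204, 0.007]
ft_force: [-0.3, -1.0, -4.2]
gripper_width: 0.176
gripper_force: 40.0
```

```bash
python3 - <<'E'
from h import *
s=manip.sense();p,r=getcmd()
print(s["time"],s["tcp_pos"],(s["tcp_pos"]-p)*1e3,(r.inv()*R.from_rotvec(s["tcp_rot"])).as_rotvec(degrees=True),s["joint_pos"].round(2),s["ft_force"],s["moment"])
t=manip.read_camera("top");c=manip.read_camera("scene")
cv2.imwrite("pics/raw_t2.png",t);cv2.imwrite("pics/raw_s2.png",c)
o=np.hstack([cv2.resize(t[110:260,230:370],(400,429),interpolation=2),cv2.resize(c[190:340,290:430],(400,429),interpolation=2)])
cv2.imwrite("pics/o2.png",o)
E
```

```text
6.8167 [0.69417424 0.00467464 0.25180551] [-1.19729231 -1.18005733 -2.20371134] [ 0.1290619  -0.13808763  0.03975396] [-0.15  0.62  1.23 -0.    1.3  -0.14] [-0.30426117 -1.03435176 -4.24060295] [-0.04306173 -0.1259585   0.00508939]
```

View pics/o2.png

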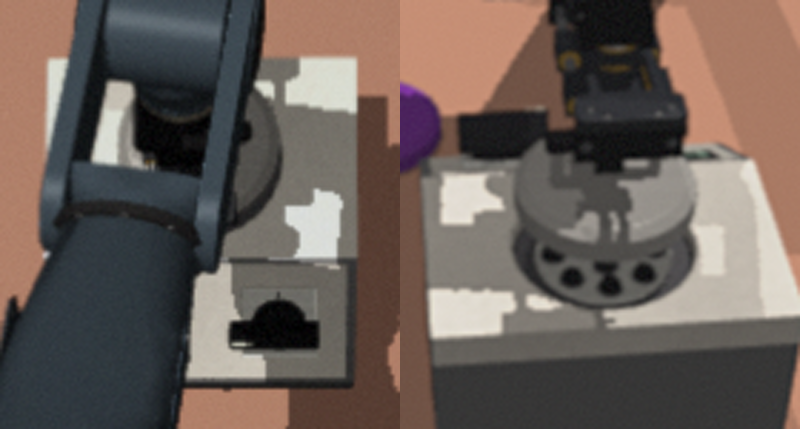

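```bash
python3 - <<'E'
from h import *
p=manip.sense()["tcp_pos"]
th=np.linspace(0,2*np.pi,180)
P=np.vstack([proj("scene",np.c_[.07*np.cos(th),.07*np.sin(th),0*th-z]+p) for z in(.06,.034)])
print("pred cover",P.min(0),P.max(0))
a=cv2.imread("pics/raw_s2.png").astype(float)
for r in(252,256,260):
    print(r,"L",a[r,325:338].mean(1).astype(int),"R",a[r,386:400].mean(1).astype(int))
for c in (355,360,365):print(c,a[268:285,c].mean(1).astype(int))
W=proj("scene",np.c_[.073*np.cos(th),.073*np.sin(th),0*th+.15]+WELL*[1,1,0]);print("pred well",W.min(0),W.max(0))
for r in(276,274):print("w",r,a[r,322:336].mean(1).astype(int),a[r,385:402].mean(1).astype(int))
P0=proj("scene",np.c_[.07*np.cos(th),.07*np.sin(th),0*th-.06]+p)
for r in (252,256,260,264): 
    q=P[np.abs(P[:,1]-r)<1]; print("pred row",r,q[:,0].min(),q[:,0].max())
for c in (355,360,365): print("pred bot",c,P0[np.abs(P0[:,0]-c)<1.5][:,1].max())
E
```

```text
pred cover [328.92122996 231.3159153 ] [393.69083433 281.96471848]
252 L [128 127 128 126 114  99  93  93  94  97  98  97  97] R [146 144 146 147 153 155 162 171 184 190 192 190 190 190]
256 L [126 126 126 125 110  92  90  94  93  93  98  97  99] R [145 145 144 143 143 149 155 162 178 189 190 189 189 188]
260 L [185 136 123 125 108  82  78  89  96  95  96  96  98] R [143 143 141 138 140 137 138 153 177 190 190 191 191 188]
355 [148 139 133 133 137 136 109  81  75  76  76  76  80  92  96  96  94]
360 [81 85 86 86 86 81 79 79 74 76 76 77 75 56 29 21 29]
365 [147 158 145 123 112 107  92  79  76  76  75  77  73  61  45  41  57]
pred well [328.24412204 253.71024014] [393.22137861 297.65126482]
w 276 [124 125 125 125 124 122 105  74  51  51  57  55  51  46] [ 80  78  79  79  76  64  59  73 110 164 202 214 214 212 212 213 215]
w 274 [126 124 126 126 126 122 111  89  62  50  54  53  54  48] [ 79  80  80  75  65  56  68  87 134 187 212 214 213 214 213 214 213]
pred row 252 328.9674638178449 393.67083892373444
pred row 256 329.2823392305189 393.5091740351976
pred row 260 328.9212299615128 392.6226236174486
pred row 264 329.34972253859513 392.61413847130564
pred bot 355 281.5849297724575
pred bot 360 281.9451960897562
pred bot 365 281.91873112415226
```

```bash
python3 - <<'E'
from h import *
for i in range(4):
    manip.read_camera("top");s=manip.sense();print(s["tcp_pos"],s["time"])
D=down(SA,0);p,r=getcmd()
plan((WELL+[.001,.001,.06+.028],D))
E
```

```text
[0.69462122 0.00439452 0.25275875] 6.9667
[0.69481689 0.00457674 0.25294009] 7.0167
[0.69497121 0.00481458 0.25302082] 7.0667
[0.69508402 0.00503774 0.25301009] 7.1167
0.005, 0.005, 0.16, 0.0, 0.0, 0.0, | rows, 0.8
```

Request:
send_rows(
  increments=[0,0,0.03,0,0,0,-1,0,0,0.06,0,0,0,-1,0,0,0.09,0,0,0,-1,0,0,0.12,0,0,0,-1,0,0,0.145,0,0,0,-1,0,0,0.16,0,0,0,-1,0,0,0.16,0,0,0,-1,0,0,0.16,0,0,0,-1,0,0,0.16,0,0,0,-1,0,0,0.16,0,0,0,-1],
)

```text
time: 7.95
tcp_pos: [0.6957, 0.006, 0.2211]
tcp_rot: [2.236, 2.203, -0.002]
ft_force: [-0.8, -0.2, -4.9]
gripper_width: 0.179
gripper_force: 40.0
```

```bash
python3 - <<'E'
from h import *
p,r=getcmd();setcmd(p-r.apply([.001,.001,0]),r);p,r=getcmd()
s=manip.sense();print(s["time"],p,s["tcp_pos"],s["ft_force"],s["moment"],(r.inv()*R.from_rotvec(s["tcp_rot"])).as_rotvec(degrees=True),R.from_rotvec(s["tcp_rot"]).as_matrix()[:,2])
E
```

```text
7.95 [0.69534146 0.00583536 0.22200925] [0.69574916 0.0060434  0.22113966] [-0.75573122 -0.24979931 -4.92660269] [-0.05977755 -0.07081112  0.01195851] [-0.0872971  -0.11793522 -0.00119469] [ 5.53083142e-04 -2.68486020e-03 -9.99996243e-01]
```

Request:
send_rows(
  increments=[0,0,0.01,0,0,0,-1,0,0,0.02,0,0,0,-1,0,0,0.03,0,0,0,-1,0,0,0.04,0,0,0,-1,0,0,0.05,0,0,0,-1,0,0,0.06,0,0,0,-1,0,0,0.07,0,0,0,-1,0,0,0.08,0,0,0,-1,0,0,0.08,0,0,0,-1],
)

```text
time: 8.7
tcp_pos: [0.695, 0.006, 0.204]
tcp_rot: [2.238, 2.205, -0.004]
ft_force: [-0.1, -0.4, -4.9]
gripper_width: 0.176
gripper_force: 40.0
```

Request:
send_rows(
  increments=[0,0,0.007,0,0,0,-1,0,0,0.014,0,0,0,-1,0,0,0.021,0,0,0,-1,0,0,0.028,0,0,0,-1,0,0,0.035,0,0,0,-1,0,0,0.035,0,0,0,-1],
)

```text
time: 9.2
tcp_pos: [0.6951, 0.006, 0.1972]
tcp_rot: [2.237, 2.204, -0.004]
ft_force: [1.0, -0.1, -4.8]
gripper_width: 0.175
gripper_force: 40.0
```

Request:
send_rows(
  increments=[0,0,0.004,0,0,0,-1,0,0,0.008,0,0,0,-1,0,0,0.012,0,0,0,-1,0,0,0.015,0,0,0,-1,0,0,0.015,0,0,0,-1,0,0,0.015,0,0,0,-1],
)

```text
time: 9.7
tcp_pos: [0.6953, 0.006, 0.1946]
tcp_rot: [2.237, 2.204, -0.003]
ft_force: [-0.1, 0.4, -4.2]
gripper_width: 0.176
gripper_force: 40.0
```

Request:
send_rows(
  increments=[0,0,0.003,0,0,0,-1,0,0,0.006,0,0,0,-1,0,0,0.009,0,0,0,-1,0,0,0.01,0,0,0,-1,0,0,0.01,0,0,0,-1],
)

```text
time: 10.12
tcp_pos: [0.6956, 0.0058, 0.1934]
tcp_rot: [2.236, 2.203, -0.003]
ft_force: [-0.5, -0.5, -0.2]
gripper_width: 0.179
gripper_force: 40.0
```

Request:
send_rows(
  increments=[0,0,0.002,0,0,0,-1,0,0,0.002,0,0,0,-1,0,0,0.002,0,0,0,-1],
)

```text
time: 10.37
tcp_pos: [0.6956, 0.0059, 0.1933]
tcp_rot: [2.236, 2.203, -0.003]
ft_force: [-2.3, 0.1, 3.5]
gripper_width: 0.174
gripper_force: 40.0
```

Request:
send_rows(
  increments=[0,0,0,0,0,0,1,0,0,0,0,0,0,1,0,0,0,0,0,0,1,0,0,0,0,0,0,1,0,0,0,0,0,0,1,0,0,0,0,0,0,1,0,0,0,0,0,0,1,0,0,0,0,0,0,1,0,0,0,0,0,0,1,0,0,0,0,0,0,1,0,0,0,0,0,0,1,0,0,0,0,0,0,1],
)

```text
time: 11.37
tcp_pos: [0.6954, 0.006, 0.1922]
tcp_rot: [2.237, 2.204, -0.003]
ft_force: [-0.7, 0.3, 0.3]
gripper_width: 0.967
gripper_force: 0.0
```

Request:
send_rows(
  increments=[0,0,-0.03,0,0,0,1,0,0,-0.08,0,0,0,1,0,0,-0.16,0,0,0,1,0,0,-0.26,0,0,0,1,0,0,-0.36,0,0,0,1,0,0,-0.45,0,0,0,1,0,0,-0.5,0,0,0,1,0,0,-0.5,0,0,0,1],
)

```text
time: 12.03
tcp_pos: [0.6971, 0.006, 0.2965]
tcp_rot: [2.233, 2.2, 0.004]
ft_force: [0.8, -0.6, 0.2]
gripper_width: 1.002
gripper_force: 0.0
```

```bash
python3 - <<'E'
from h import *
p,r=getcmd();setcmd(p+r.apply([0,0,.2*(.08+.035+.015+.01+.002-.5)]),r);p,r=getcmd()
s=manip.sense();print(s["time"],p,s["tcp_pos"],s["ft_force"],s["gripper_width"])
D=down(SA,32);n=Mc(SA,32)[:,2]
plan((SW+n*.12,D))
E
```

```text
12.0333 [0.69540876 0.00587862 0.2936092 ] [0.69709384 0.00604094 0.29645948] [ 0.79936861 -0.62011145  0.22157533] 1.0016918314015457
-0.353, -1.115, 0.23, -0.178, 0.0, 0.0, | rows, 5.7
```

```bash
python3 - <<'E'
from h import *
setcmd([0.69540876,0.00587862,0.2936092],down(SA,0))
D=down(SA,32);n=Mc(SA,32)[:,2]
plan(([.56,-.03,.29],down(SA,16)))
plan((SW+n*.12,D))
E
```

```text
-0.189, -0.674, 0.018, -0.089, 0.0, 0.0, | rows, 3.4
-0.164, -0.482, 0.081, -0.089, 0.0, 0.0, | rows, 2.5
```

Request:
send_rows(
  increments=[-0.03,-0.1,0,-0.01,0,0,1,-0.07,-0.25,0.005,-0.03,0,0,1,-0.12,-0.42,0.01,-0.055,0,0,1,-0.16,-0.58,0.015,-0.075,0,0,1,-0.189,-0.674,0.018,-0.089,0,0,1,-0.189,-0.674,0.018,-0.089,0,0,1],
)

```text
time: 12.53
tcp_pos: [0.5515, -0.0284, 0.2858]
tcp_rot: [2.093, 2.06, 0.279]
ft_force: [-0.7, -0.0, -1.0]
gripper_width: 1.002
gripper_force: 0.0
```

Request:
send_rows(
  increments=[-0.04,-0.12,0.02,-0.022,0,0,1,-0.09,-0.26,0.045,-0.048,0,0,1,-0.13,-0.39,0.065,-0.072,0,0,1,-0.164,-0.482,0.081,-0.089,0,0,1,-0.164,-0.482,0.081,-0.089,0,0,1,-0.164,-0.482,0.081,-0.089,0,0,1,-0.164,-0.482,0.081,-0.089,0,0,1,-0.164,-0.482,0.081,-0.089,0,0,1],
)

```text
time: 13.2
tcp_pos: [0.4718, -0.0615, 0.2466]
tcp_rot: [1.917, 1.889, 0.539]
ft_force: [-0.6, -0.2, 0.4]
gripper_width: 0.997
gripper_force: 0.0
```

```bash
python3 - <<'E'
from h import *
t=manip.read_camera("top");c=manip.read_camera("scene")
cv2.imwrite("pics/raw_t3.png",t);cv2.imwrite("pics/raw_s3.png",c)
o=np.hstack([cv2.resize(t[110:260,230:370],(400,429),interpolation=2),cv2.resize(c[190:340,290:430],(400,429),interpolation=2)])
cv2.imwrite("pics/o3.png",o)
p,r=getcmd()
s=manip.sense();print(s["time"],p,s["tcp_pos"],s["ft_force"],(r.inv()*R.from_rotvec(s["tcp_rot"])).as_rotvec(degrees=True),s["joint_pos"].round(2))
th=np.linspace(0,2*np.pi,180)
P=proj("scene",np.c_[.07*np.cos(th),.07*np.sin(th),0*th+.026]+WELL);print("pred seated top",P.min(0),P.max(0))
D=down(SA,32);n=Mc(SA,32)[:,2]
plan((SW+n*.004,D))
E
```

```text
13.3 [ 0.47139603 -0.06139118  0.24783453] [ 0.47262165 -0.06155568  0.24715886] [ 0.23320779 -1.97328652  0.24338547] [-0.03204135 -0.13382838 -0.12390892] [-0.53  0.2   2.17  0.79  0.37 -1.2 ]
pred seated top [329.59334786 251.27451185] [392.24486078 293.32405287]
0.0, -0.001, 0.58, 0.0, 0.0, 0.0, | rows, 2.8
```

View pics/o3.png

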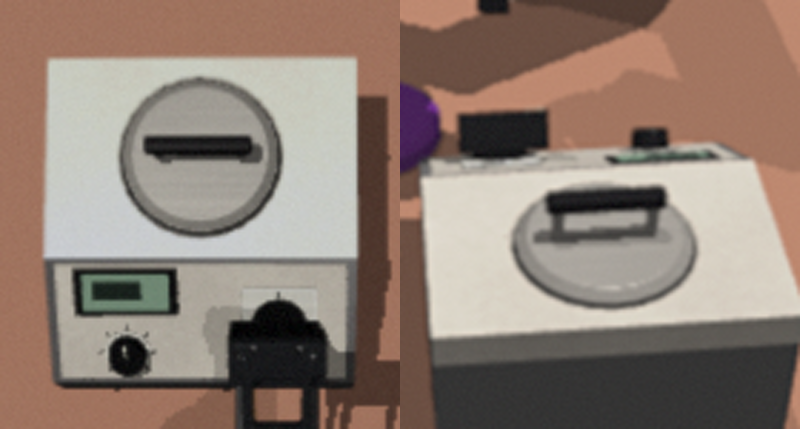

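The cover is seated with an even gap all round (top crop centre about (200,157)), and the switch is still OFF. Going in to the switch now.

Request:
send_rows(
  increments=[0,0,0.1,0,0,0,0.2,0,0,0.22,0,0,0,0.2,0,0,0.34,0,0,0,0.2,0,0,0.45,0,0,0,0.2,0,0,0.53,0,0,0,0.2,0,-0.001,0.57,0,0,0,0.2,0,-0.001,0.58,0,0,0,0.2,0,-0.001,0.58,0,0,0,0.2,0,-0.001,0.58,0,0,0,0.2,0,-0.001,0.58,0,0,0,0.2],
)

```text
time: 14.13
tcp_pos: [0.533, -0.0623, 0.149]
tcp_rot: [1.915, 1.889, 0.54]
ft_force: [-0.8, 0.3, -0.4]
gripper_width: 0.603
gripper_force: 0.0
```

Request:
send_rows(
  increments=[0,0,0,0,0,0,-0.2,0,0,0,0,0,0,-0.2,0,0,0,0,0,0,-0.4,0,0,0,0,0,0,-0.4,0,0,0,0,0,0,-0.6,0,0,0,0,0,0,-0.6,0,0,0,0,0,0,-1,0,0,0,0,0,0,-1,0,0,0,0,0,0,-1,0,0,0,0,0,0,-1,0,0,0,0,0,0,-1,0,0,0,0,0,0,-1],
  grip_force=20,
)

```text
time: 15.13
tcp_pos: [0.5305, -0.0623, 0.147]
tcp_rot: [1.92, 1.891, 0.534]
ft_force: [-5.6, -1.2, -3.0]
gripper_width: 0.162
gripper_force: 20.0
```

```bash
python3 - <<'E'
from h import *
p,r=getcmd()
s=manip.sense();print(s["time"],p,s["tcp_pos"],s["ft_force"],s["moment"],s["gripper_width"]*87,(r.inv()*R.from_rotvec(s["tcp_rot"])).as_rotvec(degrees=True),s["joint_pos"].round(2))
E
```

```text
15.1333 [ 0.53275897 -0.06230556  0.14939779] [ 0.53045969 -0.06230406  0.14695666] [-5.57238496 -1.2222304  -2.95937603] [-0.16889643  1.32923417 -0.06888049] 14.100306163666684 [ 0.30665149 -0.1827491  -0.05316018] [-0.45  0.5   2.15  1.66  0.22 -2.03]
```

Request:
send_rows(
  increments=[0,-0.016,0,0,0,0,-1,0,-0.016,0,0,0,0,-1,0,-0.016,0,0,0,0.02,-1,0,-0.016,0,0,0,0.05,-1,0,-0.016,0,0,0,0.08,-1,0,-0.016,0,0,0,0.11,-1,0,-0.016,0,0,0,0.14,-1,0,-0.016,0,0,0,0.17,-1,0,-0.016,0,0,0,0.2,-1,0,-0.016,0,0,0,0.23,-1,0,-0.016,0,0,0,0.25,-1],
)

```text
time: 16.05
tcp_pos: [0.53, -0.0622, 0.1467]
tcp_rot: [2.622, 1.059, 0.746]
ft_force: [-1.1, 0.3, 0.3]
gripper_width: 0.158
gripper_force: 20.0
```

```bash
python3 - <<'E'
from h import *
p,r=getcmd();p=p+r.apply([0,-.0032,0]);r=r*R.from_rotvec([0,0,.25*np.pi]);setcmd(p,r)
s=manip.sense();print(s["time"],r.inv().apply(s["tcp_pos"]-p)*1e3,s["ft_force"],s["moment"],(r.inv()*R.from_rotvec(s["tcp_rot"])).as_rotvec(degrees=True),s["joint_pos"].round(2))
E
```

```text
16.05 [-0.37258521 -0.40661393  0.87642822] [-1.13173347  0.32880449  0.30194475] [-0.12776274  0.67384331  0.01652082] [-0.06700374 -0.10230522  0.13316632] [-0.45  0.5   2.15  1.7   0.23 -1.29]
```

Turning freely with low force; finish the quarter turn.

Request:
send_rows(
  increments=[0,0,0,0,0,0.03,-1,0,0,0,0,0,0.06,-1,0,0,0,0,0,0.09,-1,0,0,0,0,0,0.12,-1,0,0,0,0,0,0.15,-1,0,0,0,0,0,0.18,-1,0,0,0,0,0,0.21,-1,0,0,0,0,0,0.23,-1,0,0,0,0,0,0.245,-1,0,0,0,0,0,0.25,-1,0,0,0,0,0,0.25,-1,0,0,0,0,0,0.25,-1],
)

```text
time: 17.05
tcp_pos: [0.53, -0.0619, 0.1466]
tcp_rot: [3.014, -0.019, 0.865]
ft_force: [-1.4, 1.5, -0.1]
gripper_width: 0.161
gripper_force: 20.0
```

```bash
python3 - <<'E'
from h import *
p,r=getcmd();r=r*R.from_rotvec([0,0,.25*np.pi]);setcmd(p,r)
s=manip.sense();print(s["time"],r.inv().apply(s["tcp_pos"]-p)*1e3,s["ft_force"],s["moment"],(r.inv()*R.from_rotvec(s["tcp_rot"])).as_rotvec(degrees=True),s["joint_pos"].round(2))
E
```

```text
17.05 [-0.63649646 -0.32299459  0.86852032] [-1.4316511   1.46233903 -0.09958752] [ 0.19178143  0.65544186 -0.04652125] [-0.07969641 -0.01866169 -0.1415806 ] [-0.45  0.5   2.15  1.7   0.23 -0.51]
```

Request:
send_rows(
  increments=[0,0,0,0,0,0,0.2,0,0,0,0,0,0,0.2,0,0,0,0,0,0,0.2,0,0,0,0,0,0,0.2,0,0,0,0,0,0,0.2,0,0,0,0,0,0,0.2,0,0,0,0,0,0,0.2,0,0,0,0,0,0,0.2],
)

```text
time: 17.72
tcp_pos: [0.53, -0.0623, 0.1466]
tcp_rot: [3.013, -0.021, 0.864]
ft_force: [-0.6, -1.0, -0.0]
gripper_width: 0.587
gripper_force: 0.0
```

Request:
send_rows(
  increments=[0,0,-0.05,0,0,0,0.2,0,0,-0.13,0,0,0,0.2,0,0,-0.25,0,0,0,0.2,0,0,-0.37,0,0,0,0.2,0,0,-0.48,0,0,0,0.2,0,0,-0.57,0,0,0,0.2,0,0,-0.6,0,0,0,0.2,0,0,-0.6,0,0,0,0.2,0,0,-0.6,0,0,0,0.2,0,0,-0.6,0,0,0,0.2],
)

```text
time: 18.55
tcp_pos: [0.4664, -0.061, 0.248]
tcp_rot: [3.014, -0.021, 0.864]
ft_force: [0.4, -0.2, -0.1]
gripper_width: 0.597
gripper_force: 0.0
```

```bash
python3 - <<'E'
from h import *
t=manip.read_camera("top");c=manip.read_camera("scene")
o=np.hstack([cv2.resize(t[110:260,230:370],(400,429),interpolation=2),cv2.resize(c[190:340,290:430],(400,429),interpolation=2)])
cv2.imwrite("pics/o4.png",o)
s=manip.sense();print(s["time"],s["tcp_pos"],s["ft_force"],s["gripper_width"])
E
```

```text
18.65 [ 0.46641397 -0.06096724  0.24756901] [-0.03699648  0.53757029 -0.52935512] 0.5993244178780531
```

View pics/o4.png

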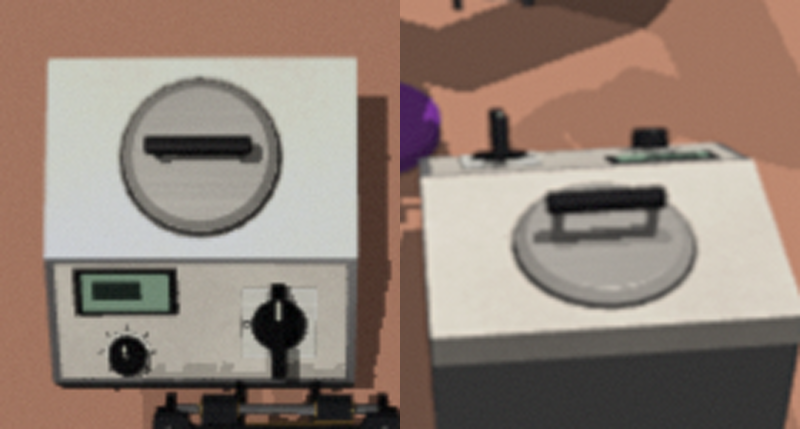

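The switch bar now points straight up the panel, with its white pointer at crop (278,310). The cover is seated, the knob looks unchanged, and the gripper is clear, so I'm handing in.

```bash
python3 -c "
from bench import manip
print(manip.hand_in())"
```

```text
the job is handed in; nothing more can be done
None
```

The steel cover is seated in the well and released, then the heater was switched ON, and the job was handed in at about 18.7 s; the hand-in call returned no verdict.

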